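# Hold a tube offcut end to end in a sliding tailstock fixture

### The job

Lay the copper tube offcut in the two U-shaped rests of the holding fixture and let go of it. Then slide the carriage up until the tube is held snugly, without any gap, between the carriage's nose and the fixed end block; last, press the carriage's lever down flat to its stop to lock it. Leave the tape roll, marker pen and scissors where they are.

Things in the scene. Friction and masses are not known exactly. Their poses are not given: they have to be found in the camera images.
- tube_center (a point): Centre of the loose copper tube offcut, a plain round tube 150 mm long and 22 mm in diameter, about 0.11 kg. It lies on the bench (centre 11 mm up). Its length runs along this frame's y axis, z is up; both ends are alike.
- fixture: Holding fixture fixed to the bench: aluminium bed 60 mm wide, its top 16 mm above the bench, from y = -185 to +145 mm. Origin on the bench surface; its y axis runs along the slide from the carriage to the dark fixed end block, z is up. The end block is 52 mm wide, 64 mm high, at y = 110 to 140 mm; its stop face is at y = 110 mm.
- rests_mid (a point): Point midway between the two dark U rests, where the centre of the tube finally lies (45 mm above the bench); axes as the fixture's. Rests: centred 50 mm to either side along y, 16 mm long, 46 mm wide; U floor 25 mm wide, 34 mm above the bench; walls end in flared lips 53 mm above the bench. Between the rests is only the bed, so fingers fit there beside the tube.
- carriage (a joint): Travel in m of the aluminium carriage, 0 to 0.09; 0 is farthest from the end block, it grows towards it (+y). Starts between 0 and 0.03. Moves with about 3 N of friction and stays where left. With the tube against the end block the nose meets the tube at 0.070. The carriage block is 60 mm long, 54 mm wide, its top 64 mm above the bench.
- nose_face (a point): Centre of the flat face of the carriage's round steel nose (18 mm across, standing out 12 mm from the carriage block towards the end block, 45 mm above the bench); this face pushes the tube's end. At fixture y = -110 mm + carriage travel; axes as the fixture's.
- knob_center (a point): Middle of the round upright steel knob on top of the carriage, 22 mm in diameter; the full-width part reaches from 79 to 110 mm above the bench, this point is 94.5 mm above it, 30 mm behind (-y) the nose's face. Axes as the fixture's; moves with the carriage. The raised lever stands on the -x side, so fingers closing along y have room.
- lever (a joint): Angle in rad of the carriage's lock lever: 0 is raised 45 degrees (unlocked), 0.785 is level, at its stop, pointing to the fixture's -x (locked). Starts between 0 and 0.1. It turns about a line parallel to the fixture's y, needs about 0.12 N m, and stays where it is left.
- lever_pivot (a point): Pivot of the lock lever, on the carriage, 46 mm above the bench, 25 mm behind (-y) and 34 mm to the -x side of the knob's axis. The lever points to the fixture's -x: 73 mm long, 10 mm wide, 6 mm thick, its end paddle (from 47 mm out) 18 mm wide, 9 mm thick. Raised, its end is about 100 mm above the bench. Press it from above some 40 mm out from the pivot.
- lamp_rim (a point): Centre of the rim of the big round reflector lamp that hangs over the back of the bench, 270 mm across, its lowest edge 460 mm above the bench; It is solid: keep the wrist and forearm out of it when carrying things past it, by passing on its near side, closer to the robot, or low.
- tape_roll: Bystander: roll of tape, 88 mm across, 19 mm high, lying flat. Origin at the centre of its underside.
- marker_pen: Bystander: white marker pen with black cap, 135 mm long, 14 mm thick, lying along its y axis. Origin at the centre of its underside.
- scissors: Bystander: scissors with red handles, 98 x 178 x 12 mm, lying along their y axis. Origin at the centre of their underside.

How it is judged:
On the way, in this order (a step that is already met when the one before it is completed fails the run):
1. the tube lies in both rests, let go, and the lever is still up (x of tube_center in the frame of fixture between -0.004 and 0.004 m and z of tube_center in the frame of fixture between 0.041 and 0.049 m and angle between the y axis of tube_center and the y axis of fixture, either way round below 0.05 rad and contact force between the fingers and anything else below 0.2 N and value of joint lever below 0.3 rad), for 0.2 s.
2. the carriage is slid up so that the tube is held between nose and end block, the lever still up (x of tube_center in the frame of fixture between -0.004 and 0.004 m and z of tube_center in the frame of fixture between 0.041 and 0.049 m and angle between the y axis of tube_center and the y axis of fixture, either way round below 0.05 rad and y of tube_center in the frame of fixture above 0.0325 m and value of joint carriage above 0.0675 m and value of joint lever below 0.3 rad), for 0.2 s.
At the end, for the whole second after the job is handed in: The tube lies in both rests (within 4 mm sideways and in height, within 0.05 rad of the slide) with its centre within 2.5 mm of 35 mm along the fixture's y, that is, against the end block; the carriage stands against it (0.070 within 0.0025 m) and the lever is down (over 0.70 rad) (x of tube_center in the frame of fixture between -0.004 and 0.004 m and z of tube_center in the frame of fixture between 0.041 and 0.049 m and angle between the y axis of tube_center and the y axis of fixture, either way round below 0.05 rad and y of tube_center in the frame of fixture between 0.0325 and 0.0375 m and value of joint carriage between 0.0675 and 0.0725 m and value of joint lever above 0.7 rad); the robot touches nothing.
It fails at once if tape roll moved by more than 25 mm (distance of tape_roll from where it was at the start of the episode above 0.025 m).
It fails at once if marker pen moved by more than 25 mm (distance of marker_pen from where it was at the start of the episode above 0.025 m).
It fails at once if scissors moved by more than 25 mm (distance of scissors from where it was at the start of the episode above 0.025 m).
It also fails if it takes over 56 s, if anything falls off the work surface, if the arm or the gripper's body presses on something with over 40 N, if the wrist force passes 120 N, or if a joint passes its speed limit or range.

### The arm

A 6-joint arm with a two-finger parallel gripper is mounted at the origin on a cart in front of the work surface, level with it; the furniture and walls round the work are solid. World frame = base frame: x ahead of the robot, y to its left, z up, the work surface at z = 0. Lengths are in m, angles in rad, forces in N, time in s.
With the tool pointing down it reaches from about 0.35 to 0.975 m from the base axis. Payload 4.9 kg.
Tool frame: the origin (TCP) lies on the centre line of the jaws, within the pads' length; the fingertips stand 22 mm ahead of it and the grasp point (between the pads) lies 3 mm ahead of it (manip.tcp_to_tips is the distance from the TCP to the fingertips, in m); z points along the fingers, x is the direction in which the jaws open and shut, and the axes are right-handed (so a half turn about z gives the same grasp; the last joint's range is limited). The gripper opens to 85 mm and grips with 20 to 120 N. Pads are 22 mm wide; open, the fingers measure 114 mm over their backs; the gripper's body (76 mm by 85 mm) begins 54 mm behind the grasp point. The pads swing forward as they close: fully open they stand 13 mm farther back than shut.
Start: joints at [-1.417, 0.053, 1.613, -0, 1.476, -0.119], TCP at [0.168, -0.602, 0.253] pointing down, gripper open.
Joint ranges: [-3.01, 3.01], [-1.01, 2.22], [0.06, 2.58], [-1.02, 4.17], [0.09, 2.62], [-3.14, 3.14]. Speed limits (rad/s): [2.57, 2.57, 3.14, 3.14, 3.14, 3.14].

### API

Orientations are given as a unit quaternion [w, x, y, z].
In Python, from plant import manip gives the robot as it stands.
- The arm moves only by the shell command python3 -m pendant 'ROWS'. ROWS is a JSON object of lists of equal length, an entry for each row: "linear": the shift along the tool's x, y, z in cm, a list of three; "rotation": the turn, a rotation vector about the tool's x, y, z in degrees, a list of three; "grip": the closure, from 0 (fully open) to 1 (shut). A call has exactly 10 rows; each row is the pose to reach, as a shift and turn from the pose commanded when the call began, along the tool's axes at that moment; what a row does not reach only later rows make up. A row lasts 1/12 s, in which the tool goes at most 41.7 mm and 7.16 degrees, less where a joint would pass 70% of its speed; a pose out of reach is approached as far as the arm can. A call with a gripper value outside its range is refused whole. The fingers move at their own pace and stop on an object; the grip force is fixed at half the most. Time passes only in rows, so rows that repeat a pose let the fingers close, or fill a call up. It gives the time, the measured TCP pose, the force and the opening at its end, in the units of the state.
- manip.state(): the state, without advancing time (a new reading comes with each control period).
- manip.grab_frame(name): name is "side" or "top"; returns the picture (480x640x3 uint8, red, green, blue); there is no depth.
- manip.calibration(name): a dict with "fx", "fy", "cx", "cy" (pixels), "k1" (the pictures are not rectified: a ray, as slopes to the right and down, at radius r is drawn at 1 + k1 r^2 times it, then the intrinsics apply), "cam_to_world" (4x4, takes a point from camera to world coordinates). Camera axes: x right, y up, looking along -z (the intrinsics and any distortion apply to the point x, -y, -z); pixel columns grow to the right and rows downward; lengths in m; the calibration is good to about 2 mm. A picture is of the moment at which its call begins. calibration takes no time and is no camera call.
- manip.job_done(): hands the job in, once; it reports no verdict.
The state is a dict: "time": time; "joint_pos": joint angles; "joint_vel": joint speeds; "joint_efforts": joint torques, N m; "tool_pos": TCP position; "tool_rot": TCP orientation; "contact_force": force on the tool from outside, world axes, zero at the start; "ft_torque": the same for the moment, N m; "gripper_width": opening from 0.0 (shut) to 1.0 (fully open).
Only numpy, scipy, OpenCV 4.12 (cv2) and the standard library are available. Lean on these libraries where they do the work, as an engineer would, in place of code of your own. Each camera call takes 0.05 s, during which the arm holds its last target. There are 200 camera calls.

## Working session

There is one attempt and no reset: what is moved stays moved. The work goes in short steps, Python scripts to look and compute and a shell command to move; the robot and the scene stay as the last step left them, time stands still between calls to the robot, and variables do not carry over. Pictures are saved under pics/ and viewed, about 8 in all and at most 12, crops included, and the job is handed in when it is done.

```bash
mkdir -p pics; ls; python3 - <<'E'
from plant import manip
import cv2, numpy as np
np.set_printoptions(precision=4,suppress=True)
for n in("top","side"):
    cv2.imwrite(f"pics/{n}0.png",manip.grab_frame(n)[:,:,::-1]); print(manip.calibration(n))
print(manip.state(),manip.tcp_to_tips)
E
```

```text
pics
{'fx': 483.37499704085303, 'fy': 483.37499704085303, 'cx': 321.1959514736986, 'cy': 237.7633522821024, 'k1': -0.11495651756428371, 'cam_to_world': array([[-0.1784,  0.7754, -0.6057, -0.3476],
       [-0.984 , -0.1404,  0.1101,  0.0696],
       [ 0.0004,  0.6157,  0.788 ,  1.421 ],
       [ 0.    ,  0.    ,  0.    ,  1.    ]])}
{'fx': 495.97816462290916, 'fy': 495.97816462290916, 'cx': 309.5065789838618, 'cy': 239.45787607413212, 'k1': -0.1355211040168911, 'cam_to_world': array([[ 0.8805,  0.2521, -0.4014, -0.0229],
       [-0.474 ,  0.4673, -0.7463, -1.1479],
       [-0.0006,  0.8474,  0.531 ,  1.0105],
       [ 0.    ,  0.    ,  0.    ,  1.    ]])}
{'time': 0.1, 'joint_pos': array([-1.417 ,  0.0533,  1.6142,  0.    ,  1.476 , -0.119 ]), 'joint_vel': array([ 0.0014, -0.0017, -0.0023, -0.0006, -0.0001, -0.0001]), 'joint_efforts': array([ -0.0001, -39.4906, -37.1361,  -0.0002,   0.004 ,  -0.    ]), 'tool_pos': array([ 0.1683, -0.6013,  0.2521]), 'tool_rot': array([-0.0007,  0.7967, -0.6044, -0.0007]), 'contact_force': array([-0.3782, -0.2283,  0.2197]), 'ft_torque': array([-0.0362,  0.0146, -0.0113]), 'gripper_width': 0.9998298671115528} 0.022
```

View pics/top0.png

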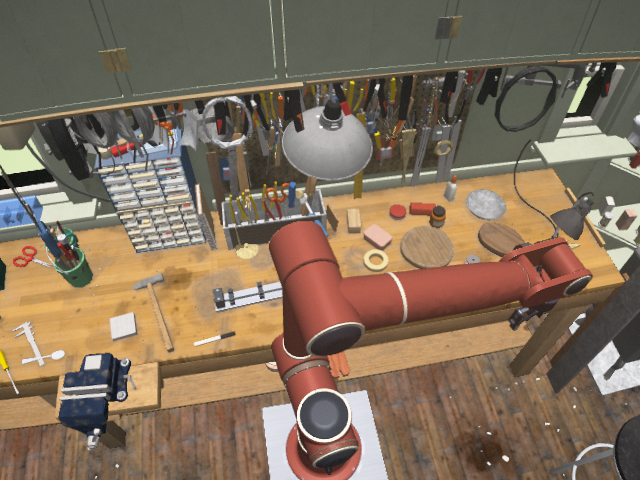

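View pics/side0.png

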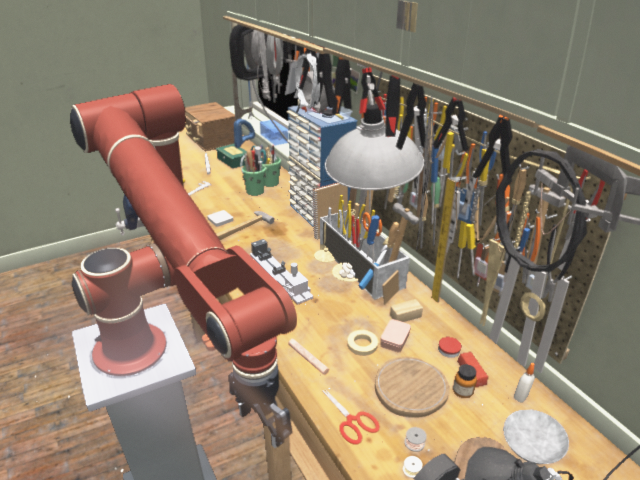

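The top view has the fixture at about (250,295), with its right part and the tube hidden by the arm. The marker is at (213,340). In the side view the fixture is at about (280,270), the tube at (307,356), the tape at (362,342) and the scissors at (355,420).

```bash
cat > h.py <<'E'
import numpy as np, cv2
from plant import manip
from scipy.spatial.transform import Rotation as R
np.set_printoptions(precision=4,suppress=True)
def ray(n,px):
    c=manip.calibration(n); d=np.array([(px[0]-c['cx'])/c['fx'],(px[1]-c['cy'])/c['fy']]); u=d.copy()
    for _ in range(20): u=d/(1+c['k1']*(u@u))
    T=np.array(c['cam_to_world']); return T[:3,3],T[:3,:3]@np.array([u[0],-u[1],-1])
def onz(n,px,z):
    o,d=ray(n,px); return o+d*(z-o[2])/d[2]
def proj(n,p):
    c=manip.calibration(n); T=np.array(c['cam_to_world']); q=T[:3,:3].T@(np.array(p)-T[:3,3])
    s=np.array([q[0],-q[1]])/-q[2]; s=s*(1+c['k1']*(s@s)); return np.array([c['cx']+c['fx']*s[0],c['cy']+c['fy']*s[1]])
def rot():
    w,x,y,z=manip.state()['tool_rot']; return R.from_quat([x,y,z,w])
def delta(p,xdir=None):
    """shift in tool axes (cm) to p; turn about tool z (deg, half-turn reduced) to have tool x along world dir xdir; and tilt"""
    s=manip.state(); r=rot(); print('lin',r.inv().apply(np.array(p)-s['tool_pos'])*100)
    if xdir is not None:
        v=r.inv().apply([xdir[0],xdir[1],0]); a=np.degrees(np.arctan2(v[1],v[0])); print('rotz',(a+90)%180-90)
    print('axes',r.as_matrix())
def crop(n,x0,y0,w,h,k,name):
    im=manip.grab_frame(n)[:,:,::-1]; cv2.imwrite(f'pics/{name}_full.png',im)
    cv2.imwrite(f'pics/{name}.png',cv2.resize(im[y0:y0+h,x0:x0+w],None,fx=k,fy=k,interpolation=cv2.INTER_CUBIC))
E
python3 - <<'E'
from h import *
a=cv2.imread('pics/side0.png'); cv2.imwrite('pics/sc.png',cv2.resize(a[225:385,230:340],None,fx=5,fy=3.75*4/3,interpolation=2)[:800] if 0 else cv2.resize(a[230:380,230:350],None,fx=4,fy=4,interpolation=2))
b=cv2.imread('pics/top0.png'); cv2.imwrite('pics/tc.png',cv2.resize(b[270:360,180:310],None,fx=5,fy=5,interpolation=2))
hsv=cv2.cvtColor(a,cv2.COLOR_BGR2HSV); print(hsv[356,300:316])
for q in((294,343),(326,370)): print(onz('side',q,.011))
E
```

```text
[[ 20 105 238]
 [ 18 110 232]
 [ 15 100 189]
 [ 10  75 176]
 [ 10  70 204]
 [ 11  61 227]
 [ 14  51 238]
 [ 13  44 242]
 [ 14  44 243]
 [ 14  35 245]
 [ 16  27 246]
 [ 17  28 246]
 [ 15  32 246]
 [ 16  48 244]
 [ 20  75 244]
 [ 21 101 244]]
[ 0.4293 -0.213   0.011 ]
[ 0.4582 -0.3466  0.011 ]
```

View pics/sc.png

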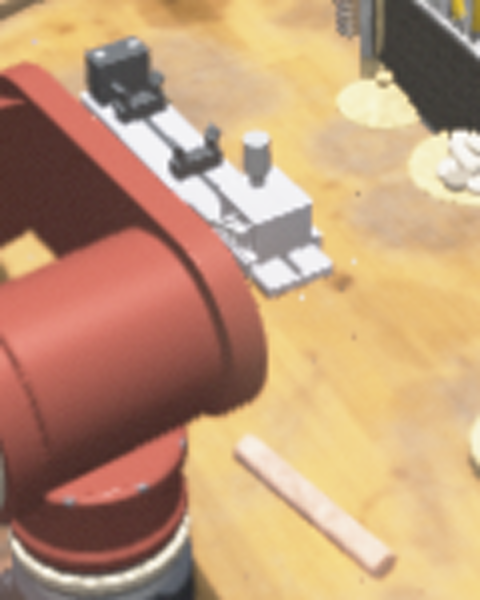

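View pics/tc.png

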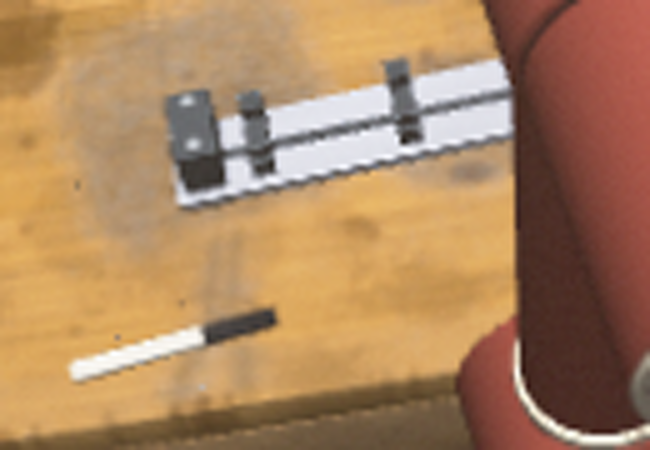

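Side crop: the tube's ends are at full-image (291,342) and (325.5,371), and the knob's top is at about (294.3,264.5). The bed's near-end corners are at crop (272,295) and (332,268). Top crop: the end block's top spans (165,97)–(215,155), the rest tops are near (250,105) and (397,65), and the bed's front edge runs (182,208)→(512,135).

```bash
python3 - <<'E'
from h import *
S=lambda x,y,z:onz('side',(230+x/4-.4,230+y/4-.4),z)
T=lambda x,y,z:onz('top',(180+x/5-.4,270+y/5-.4),z)
a,b=S(246,447,.011),S(383,566,.011); print('tube',a,b,(a+b)/2,np.linalg.norm(a-b))
im=cv2.imread('pics/side0.png'); h=cv2.cvtColor(im,cv2.COLOR_BGR2HSV)
m=((h[...,0]<17)|(h[...,0]>170))&(h[...,1]<90)&(h[...,2]>150); m=m.astype(np.uint8); m[:336]=0;m[380:]=0;m[:,:286]=0;m[:,332:]=0
m=cv2.morphologyEx(m,cv2.MORPH_OPEN,np.ones((3,3)));n,l,st,ce=cv2.connectedComponentsWithStats(m);i=1+st[1:,4].argmax();print(st[i],ce[i],onz('side',ce[i],.011))
f1,f2=T(182,208,0),T(512,138,0); d=f2-f1;print('front edge',f1,f2); u=-d/np.linalg.norm(d); print('yaxis',u)
bt=[T(*p,.064) for p in((165,97),(210,91),(220,152),(174,160))]; print('block top',np.array(bt),np.mean(bt,0))
print('rest tops', T(251,95,.053),T(262,142,.053), T(397,63,.053),T(408,110,.053))
k=S(257,138,.110); print('knob',k)
print('bed end',S(272,295,0),S(332,268,0))
print('block side', [S(*p,.064) for p in((86,52),(136,38),(152,68),(101,84))])
E
```

```text
tube [ 0.425 -0.203  0.011] [ 0.4547 -0.3492  0.011 ] [ 0.4398 -0.2761  0.011 ] 0.14917962815606114
[289 342  39  31 289] [307.699  356.2768] [ 0.439  -0.2779  0.011 ]
front edge [0.4995 0.2746 0.    ] [0.5153 0.0485 0.    ]
yaxis [-0.0694  0.9976 -0.    ]
block top [[0.5476 0.2723 0.064 ]
 [0.5471 0.2424 0.064 ]
 [0.499  0.2386 0.064 ]
 [0.4981 0.2687 0.064 ]] [0.5229 0.2555 0.064 ]
rest tops [0.5465 0.2168 0.053 ] [0.5087 0.2121 0.053 ] [0.5547 0.1179 0.053 ] [0.5165 0.1145 0.053 ]
knob [0.5445 0.012  0.11  ]
bed end [ 0.5257 -0.0473  0.    ] [ 0.5843 -0.0398  0.    ]
block side [array([0.4994, 0.2629, 0.064 ]), array([0.5482, 0.2633, 0.064 ]), array([0.5405, 0.2109, 0.064 ]), array([0.4909, 0.2086, 0.064 ])]
```

Both views agree on the sizes: tube length 149 mm, block 50×30 mm, rests about 98 mm apart. I take fixture y = (-0.08, 0.997), origin ≈ (0.533, 0.131), rests_mid ≈ (0.531, 0.166), and tube (0.4395, -0.277) along (-0.20, 0.98). Next I work out the approach.

```bash
python3 - <<'E'
from h import *
delta([.4395,-.277,.13],[.98,.199])
E
```

```text
lin [-23.9054 -34.8515  12.2679]
rotz -85.84965533313475
axes [[ 0.2694 -0.963  -0.0003]
 [-0.963  -0.2694  0.0019]
 [-0.0019 -0.0002 -1.    ]]
```

```bash
python3 -m pendant '{"linear":[[-2.4,-3.5,1.2],[-4.8,-7,2.4],[-7.2,-10.5,3.6],[-9.6,-14,4.8],[-12,-17.5,6],[-14.4,-21,7.2],[-16.8,-24.5,8.4],[-19.1,-28,9.6],[-21.5,-31.4,11],[-23.9,-34.9,12.3]],"rotation":[[0,0,-7],[0,0,-14],[0,0,-21],[0,0,-28],[0,0,-35],[0,0,-42],[0,0,-49],[0,0,-56],[0,0,-63],[0,0,-70]],"grip":[0,0,0,0,0,0,0,0,0,0]}'
python3 - <<'E'
from h import *
print(manip.state()['joint_pos'])
delta([.4395,-.277,.13],[.98,.199])
E
```

```text
time: 0.93
tool_pos: [0.4262, -0.2933, 0.1366]
tool_rot: [-0.0, 0.999, -0.035, -0.0]
contact_force: [0.7, 0.0, 0.4]
gripper_width: 0.995
[-0.7467 -0.1038  1.9679 -0.      1.2775 -0.6763]
lin [ 1.2155 -1.7181  0.6628]
rotz -15.509409710427263
axes [[ 0.9975 -0.0703 -0.    ]
 [-0.0703 -0.9975  0.    ]
 [-0.0001 -0.     -1.    ]]
```

```bash
python3 -m pendant '{"linear":[[0,0,0],[0,0,0],[0,0,0],[0,0,0],[0,0,0],[0,0,0],[0,0,0],[0,0,0],[0,0,0],[0,0,0]],"rotation":[[0,0,-5.3],[0,0,-10.6],[0,0,-15.9],[0,0,-15.9],[0,0,-15.9],[0,0,-15.9],[0,0,-15.9],[0,0,-15.9],[0,0,-15.9],[0,0,-15.9]],"grip":[0,0,0,0,0,0,0,0,0,0]}'
python3 - <<'E'
from h import *
delta([.4395,-.277,.026],[.98,.199])
im=manip.grab_frame('side')[:,:,::-1];t=manip.grab_frame('top')[:,:,::-1]
cv2.imwrite('pics/s1.png',im);cv2.imwrite('pics/t1.png',t)
a=cv2.resize(im[215:395,210:350],None,fx=3,fy=3,interpolation=2);b=cv2.resize(t[240:360,180:380],None,fx=2.1,fy=2.1,interpolation=2)
h=540; b=np.vstack([b,np.zeros((h-b.shape[0],b.shape[1],3),np.uint8)])
c=np.hstack([a,b])[:, :800]; cv2.imwrite('pics/v1.png',c)
E
```

```text
time: 1.77
tool_pos: [0.4254, -0.2953, 0.1374]
tool_rot: [0.0, 0.995, 0.1, 0.0]
contact_force: [-0.6, 0.8, -0.6]
gripper_width: 1.003
lin [ 1.7448 -1.5137 11.1439]
rotz 0.013011216744303056
axes [[ 0.98    0.1992  0.0001]
 [ 0.1992 -0.98   -0.    ]
 [ 0.0001  0.     -1.    ]]
```

View pics/v1.png

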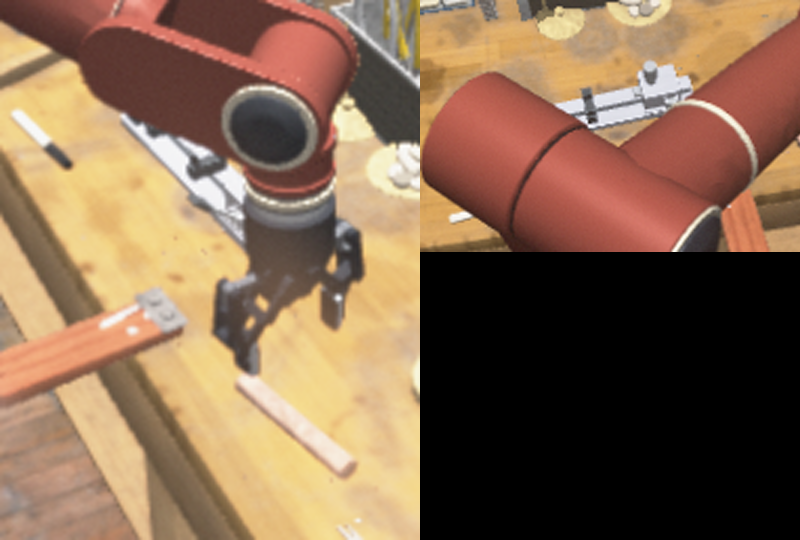

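The gripper hangs just behind the tube's far end (composite px (245,380)). The tube lies clear with its axis matched. So commands are cut off at the row limits, and deltas from the measured pose hold. Descend.

```bash
python3 -m pendant '{"linear":[[1.2,-1,2],[1.75,-1.5,4],[1.75,-1.5,6],[1.75,-1.5,8],[1.75,-1.5,9.5],[1.75,-1.5,10.5],[1.75,-1.5,11.1],[1.75,-1.5,11.1],[1.75,-1.5,11.1],[1.75,-1.5,11.1]],"rotation":[[0,0,0],[0,0,0],[0,0,0],[0,0,0],[0,0,0],[0,0,0],[0,0,0],[0,0,0],[0,0,0],[0,0,0]],"grip":[0,0,0,0,0,0,0,0,0,0]}'
python3 -m pendant '{"linear":[[0,0,0],[0,0,0],[0,0,0],[0,0,0],[0,0,0],[0,0,0],[0,0,0],[0,0,0],[0,0,0],[0,0,0]],"rotation":[[0,0,0],[0,0,0],[0,0,0],[0,0,0],[0,0,0],[0,0,0],[0,0,0],[0,0,0],[0,0,0],[0,0,0]],"grip":[1,1,1,1,1,1,1,1,1,1]}'
python3 - <<'E'
from h import *
delta([.4395,-.277,.026],[.98,.199]);print(manip.state()['joint_pos'])
E
```

```text
time: 2.7
tool_pos: [0.4404, -0.2777, 0.0276]
tool_rot: [0.001, 0.995, 0.1, 0.001]
contact_force: [0.1, 0.6, 0.3]
gripper_width: 1.001
time: 3.53
tool_pos: [0.4399, -0.2773, 0.0268]
tool_rot: [0.0, 0.995, 0.1, 0.0]
contact_force: [-0.0, 0.2, 3.5]
gripper_width: 0.242
lin [-0.0383 -0.0353  0.0829]
rotz 0.049047136348917775
axes [[ 0.9798  0.1998  0.0006]
 [ 0.1998 -0.9798 -0.0005]
 [ 0.0005  0.0006 -1.    ]]
[-0.7055  0.0641  2.0124  0.      1.0643 -0.9068]
```

The grip holds at 0.242, which fits a 22 mm tube. Check the lamp position before carrying.

```bash
python3 - <<'E'
from h import *
for z in(.47,.52): print(onz('top',(282,150),z),onz('top',(371,152),z),onz('top',(327,185),z), onz('side',(326,160),z),onz('side',(423,160),z))
delta([.44,-.277,.19],[.997,.08]); delta([.5305,.159,.19]); delta([.47,-.06,.19])
E
```

```text
[ 0.7243 -0.0086  0.47  ] [ 0.6696 -0.2627  0.47  ] [ 0.5606 -0.1115  0.47  ] [ 0.6225 -0.0446  0.47  ] [ 0.8636 -0.1702  0.47  ]
[ 0.6679 -0.0045  0.52  ] [ 0.6161 -0.2453  0.52  ] [ 0.5128 -0.102   0.52  ] [ 0.5628 -0.1466  0.52  ] [ 0.7816 -0.2606  0.52  ]
lin [  0.019   -0.0158 -16.3171]
rotz 6.939903481348523
axes [[ 0.9798  0.1998  0.0006]
 [ 0.1998 -0.9798 -0.0005]
 [ 0.0005  0.0006 -1.    ]]
lin [ 17.5994 -40.9278 -16.332 ]
axes [[ 0.9798  0.1998  0.0006]
 [ 0.1998 -0.9798 -0.0005]
 [ 0.0005  0.0006 -1.    ]]
lin [  7.295  -20.6785 -16.3254]
axes [[ 0.9798  0.1998  0.0006]
 [ 0.1998 -0.9798 -0.0005]
 [ 0.0005  0.0006 -1.    ]]
```

```bash
python3 -m pendant '{"linear":[[0,0,-2],[0,0,-5],[0,0,-9],[0,0,-13],[0,0,-16.3],[0.6,-3.5,-16.3],[1.2,-7,-16.3],[1.8,-10.5,-16.3],[2.3,-14,-16.3],[2.9,-17.5,-16.3]],"rotation":[[0,0,0],[0,0,0],[0,0,0],[0,0,0],[0,0,0],[0,0,2],[0,0,4],[0,0,6],[0,0,6.9],[0,0,6.9]],"grip":[1,1,1,1,1,1,1,1,1,1]}'
python3 - <<'E'
from h import *
delta([.44,.12,.19]);delta([.5305,.159,.19],[.997,.08])
E
```

```text
time: 4.37
tool_pos: [0.4319, -0.0981, 0.1883]
tool_rot: [-0.0, 0.999, 0.04, -0.001]
contact_force: [0.7, 0.2, -1.2]
gripper_width: 0.241
lin [  2.5311 -21.6739  -0.1543]
axes [[ 0.9969  0.0793 -0.0015]
 [ 0.0793 -0.9969  0.0008]
 [-0.0015 -0.0009 -1.    ]]
lin [ 11.8617 -24.8444  -0.1651]
rotz -0.04208370369383374
axes [[ 0.9969  0.0793 -0.0015]
 [ 0.0793 -0.9969  0.0008]
 [-0.0015 -0.0009 -1.    ]]
```

```bash
python3 -m pendant '{"linear":[[0.5,-3.5,0],[1,-7,0],[1.5,-10.5,0],[2.5,-14,0],[4,-17.5,0],[6,-20.5,0],[8,-22.8,0],[10,-24.3,0],[11.5,-24.8,0],[11.9,-24.8,0]],"rotation":[[0,0,0],[0,0,0],[0,0,0],[0,0,0],[0,0,0],[0,0,0],[0,0,0],[0,0,0],[0,0,0],[0,0,0]],"grip":[1,1,1,1,1,1,1,1,1,1]}'
python3 -m pendant '{"linear":[[0,0,2],[0,0,4],[0,0,6],[0,0,7],[0,0,7],[0,0,7],[0,0,7],[0,0,7],[0,0,7],[0,0,7]],"rotation":[[0,0,0],[0,0,0],[0,0,0],[0,0,0],[0,0,0],[0,0,0],[0,0,0],[0,0,0],[0,0,0],[0,0,0]],"grip":[1,1,1,1,1,1,1,1,1,1]}'
python3 - <<'E'
from h import *
delta([.5305,.159,.12],[.997,.08])
im=manip.grab_frame('side')[:,:,::-1];t=manip.grab_frame('top')[:,:,::-1]
cv2.imwrite('pics/s2.png',im);cv2.imwrite('pics/t2.png',t)
a=cv2.resize(im[210:310,220:330],None,fx=4,fy=4,interpolation=2);b=cv2.resize(t[250:350,200:300],None,fx=3.6,fy=4,interpolation=2)
cv2.imwrite('pics/v2.png',np.hstack([a,b]))
E
```

```text
time: 5.2
tool_pos: [0.5324, 0.1585, 0.1882]
tool_rot: [-0.0, 0.999, 0.041, -0.001]
contact_force: [-0.7, -0.3, -1.7]
gripper_width: 0.244
time: 6.03
tool_pos: [0.5323, 0.1572, 0.1206]
tool_rot: [-0.0, 0.999, 0.04, 0.001]
contact_force: [-0.4, -0.0, -0.9]
gripper_width: 0.238
lin [-0.1641 -0.198   0.0566]
rotz 0.03976440811851489
axes [[ 0.9967  0.0807  0.0019]
 [ 0.0807 -0.9967  0.0003]
 [ 0.0019 -0.0002 -1.    ]]
```

View pics/v2.png

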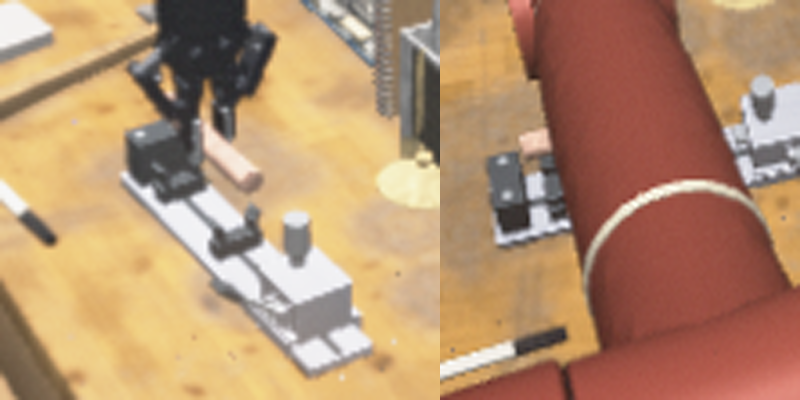

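The side view is now clear. The tube hangs above the rests with its near end at composite (260,181), the near rest's lips are at (213,228) and (254,209), the knob top is at (297,216) and the lever is at (225,285)→(285,305). Refine the fixture line.

```bash
python3 - <<'E'
from h import *
S=lambda x,y,z:onz('side',(220+x/4-.4,210+y/4-.4),z)
T=lambda x,y,z:onz('top',(180+x/5-.4,270+y/5-.4),z)
P=np.array([T(*p,.016) for p in((235,151),(290,140),(370,124),(500,97))]);print('slot\n',P); 
print('slot dir',np.polyfit(P[:,1],P[:,0],1), 'x at y=.1655',np.polyval(np.polyfit(P[:,1],P[:,0],1),.1655))
print('knob',S(297,216,.110)); print('bed end',S(313,377,0),S(372,350,0))
print('rest',S(213,230,.053),S(254,210,.053),'tube end',S(261,181,.1056))
print('block top',[S(*p,.064) for p in((125,136),(173,122),(190,148),(141,162))])
R0=manip.state()['tool_pos'];u=np.array([-.08,.997,0])
print('tube near end expected',R0-.075*u-[0,0,.015])
t=cv2.imread('pics/t2.png');h=cv2.cvtColor(t,cv2.COLOR_BGR2HSV)
print('tube far end top', onz('top',(200+(523-440)/3.6,250+145/4-.4),.1056), 'exp',R0+.075*u-[0,0,.015])
print('knob top view',onz('top',(200+(763-440)/3.6-.4,250+81/4-.4),.110))
print('block top view',[onz('top',(200+(x-440)/3.6-.4,250+y/4-.4),.064) for x,y in((487,158),(523,151),(530,198),(495,205))])
E
```

```text
slot
 [[0.528  0.2345 0.016 ]
 [0.5302 0.197  0.016 ]
 [0.5333 0.1423 0.016 ]
 [0.5392 0.0526 0.016 ]]
slot dir [-0.0621  0.5424] x at y=.1655 0.5321217661308745
knob [0.5457 0.0144 0.11  ]
bed end [ 0.5253 -0.0499  0.    ] [ 0.583  -0.0421  0.    ]
rest [0.5106 0.103  0.053 ] [0.5536 0.1132 0.053 ] tube end [0.5451 0.0789 0.1056]
block top [array([0.496 , 0.2572, 0.064 ]), array([0.5431, 0.2583, 0.064 ]), array([0.539 , 0.2118, 0.064 ]), array([0.4921, 0.2115, 0.064 ])]
tube near end expected [0.538  0.0824 0.105 ]
tube far end top [0.5263 0.232  0.1056] exp [0.526  0.2319 0.105 ]
knob top view [0.5474 0.0129 0.11  ]
block top view [array([0.5472, 0.2721, 0.064 ]), array([0.5483, 0.2388, 0.064 ]), array([0.5018, 0.2352, 0.064 ]), array([0.5007, 0.267 , 0.064 ])]
```

The tube's far end matches the expected spot within a millimetre. The lateral position is within about 1 mm of the mean axis (x≈0.5315 at this y). Lower.

```bash
python3 -m pendant '{"linear":[[-0.05,0,1],[-0.1,0,2],[-0.1,0,3],[-0.1,0,3.8],[-0.1,0,4.4],[-0.1,0,4.8],[-0.1,0,5.2],[-0.1,0,5.5],[-0.1,0,5.5],[-0.1,0,5.5]],"rotation":[[0,0,0],[0,0,0],[0,0,0],[0,0,0],[0,0,0],[0,0,0],[0,0,0],[0,0,0],[0,0,0],[0,0,0]],"grip":[1,1,1,1,1,1,1,1,1,1]}'
python3 - <<'E'
from h import *
im=manip.grab_frame('side')[:,:,::-1]
cv2.imwrite('pics/v3.png',cv2.resize(im[215:305,230:320],None,fx=6,fy=6,interpolation=2));print(manip.state()['tool_pos'],manip.state()['contact_force'])
E
```

```text
time: 6.97
tool_pos: [0.5321, 0.1572, 0.0648]
tool_rot: [-0.0, 0.999, 0.04, 0.002]
contact_force: [5.2, -0.1, -2.5]
gripper_width: 0.246
[0.5322 0.1572 0.0648] [ 5.5151  0.1194 -1.2596]
```

View pics/v3.png

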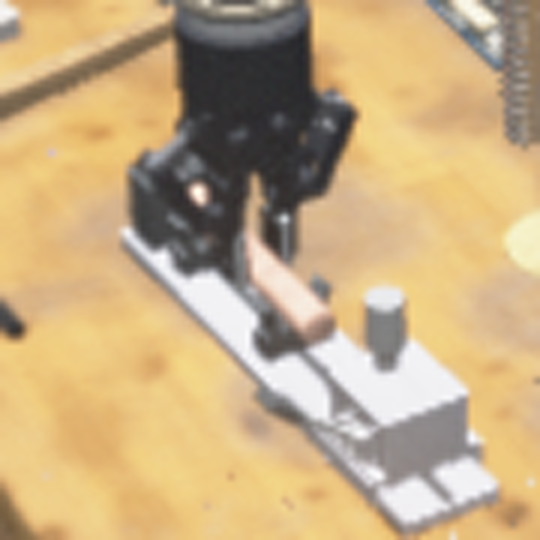

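The tube is in both rests, and the +5 N in x shows it leaning on the near wall. Shift +x about 1.5 mm, finish lowering, then check.

```bash
python3 -m pendant '{"linear":[[0.1,0,0],[0.15,0,0],[0.15,0,0.1],[0.15,0,0.2],[0.15,0,0.3],[0.15,0,0.4],[0.15,0,0.4],[0.15,0,0.4],[0.15,0,0.4],[0.15,0,0.4]],"rotation":[[0,0,0],[0,0,0],[0,0,0],[0,0,0],[0,0,0],[0,0,0],[0,0,0],[0,0,0],[0,0,0],[0,0,0]],"grip":[1,1,1,1,1,1,1,1,1,1]}'; python3 -c "
from h import *
s=manip.state();print(s['tool_pos'],s['contact_force'],s['ft_torque'])"
```

```text
time: 7.85
tool_pos: [0.5324, 0.1573, 0.0612]
tool_rot: [-0.0, 0.999, 0.041, 0.0]
contact_force: [0.2, 1.4, 3.7]
gripper_width: 0.24
[0.5324 0.1573 0.0612] [0.1719 1.3501 3.655 ] [-0.1271 -0.1747 -0.237 ]
```

```bash
python3 -m pendant '{"linear":[[0,0,0],[0,0,0],[0,0,0],[0,0,0],[0,0,0],[0,0,0],[0,0,0],[0,0,0],[0,0,-1],[0,0,-2]],"rotation":[[0,0,0],[0,0,0],[0,0,0],[0,0,0],[0,0,0],[0,0,0],[0,0,0],[0,0,0],[0,0,0],[0,0,0]],"grip":[0,0,0,0,0,0,0,0,0,0]}'
python3 -m pendant '{"linear":[[0,0,-2],[0,0,-4],[0,0,-6],[0,0,-8],[0,0,-10],[0,0,-12],[0,0,-12],[0,0,-12],[0,0,-12],[0,0,-12]],"rotation":[[0,0,-7],[0,0,-14],[0,0,-21],[0,0,-28],[0,0,-35],[0,0,-42],[0,0,-49],[0,0,-56],[0,0,-63],[0,0,-70]],"grip":[0,0,0,0,0,0,0,0,0,0]}'
python3 - <<'E'
from h import *
print(manip.state()['joint_pos'])
delta([.5455,.0135,.19],[-.078,.997])
im=manip.grab_frame('side')[:,:,::-1];cv2.imwrite('pics/s4.png',im)
cv2.imwrite('pics/v4.png',cv2.resize(im[215:305,230:320],None,fx=6,fy=6,interpolation=2))
E
```

```text
time: 8.68
tool_pos: [0.5316, 0.157, 0.0805]
tool_rot: [0.0, 0.999, 0.04, -0.001]
contact_force: [-0.3, 0.3, 0.1]
gripper_width: 1.001
time: 9.52
tool_pos: [0.5325, 0.1572, 0.2023]
tool_rot: [0.001, 0.793, 0.609, 0.001]
contact_force: [-0.2, 0.1, -0.7]
gripper_width: 1.002
[ 0.1529 -0.078   1.8288 -0.      1.3886 -1.1557]
lin [-13.5404   4.9732   1.2255]
rotz -19.495125900472743
axes [[ 0.2592  0.9658  0.0022]
 [ 0.9658 -0.2592  0.0003]
 [ 0.0009  0.0021 -1.    ]]
```

View pics/v4.png

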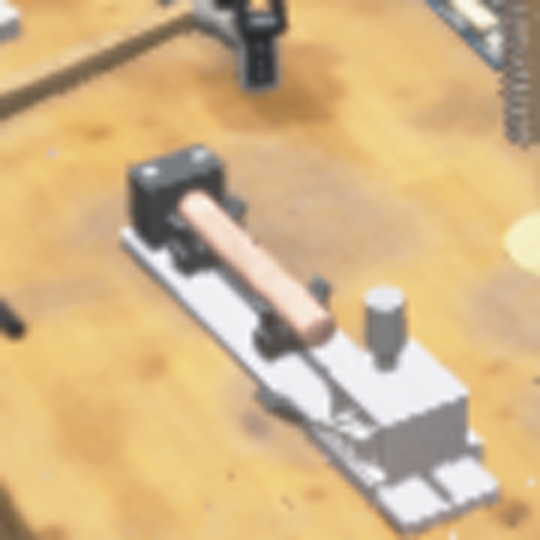

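The tube lies in both rests, just short of the block (px (190,205)), with its near end at (318,325), and it is released. Next is the knob.

```bash
python3 -m pendant '{"linear":[[-2,0.8,0],[-5,1.8,0],[-8,3,1],[-11,4,2],[-13.5,5,3],[-13.5,5,4],[-13.5,5,4],[-13.5,5,4],[-13.5,5,4],[-13.5,5,4]],"rotation":[[0,0,-5],[0,0,-10],[0,0,-15],[0,0,-19.5],[0,0,-19.5],[0,0,-19.5],[0,0,-19.5],[0,0,-19.5],[0,0,-19.5],[0,0,-19.5]],"grip":[0,0,0,0,0,0,0,0,0,0]}'
python3 - <<'E'
from h import *
delta([.545,.0135,.102],[-.077,.997])
im=manip.grab_frame('side')[:,:,::-1];cv2.imwrite('pics/s5.png',im)
cv2.imwrite('pics/v5.png',cv2.resize(im[200:310,230:340],None,fx=5,fy=5,interpolation=2))
E
```

```text
time: 10.4
tool_pos: [0.5451, 0.0147, 0.1615]
tool_rot: [0.001, 0.681, 0.732, 0.001]
contact_force: [1.3, -0.3, 0.2]
gripper_width: 1.0
lin [-0.1155 -0.0255  5.9523]
rotz -0.22731100827549255
axes [[-0.073   0.9973  0.0017]
 [ 0.9973  0.073  -0.    ]
 [-0.0001  0.0017 -1.    ]]
```

View pics/v5.png

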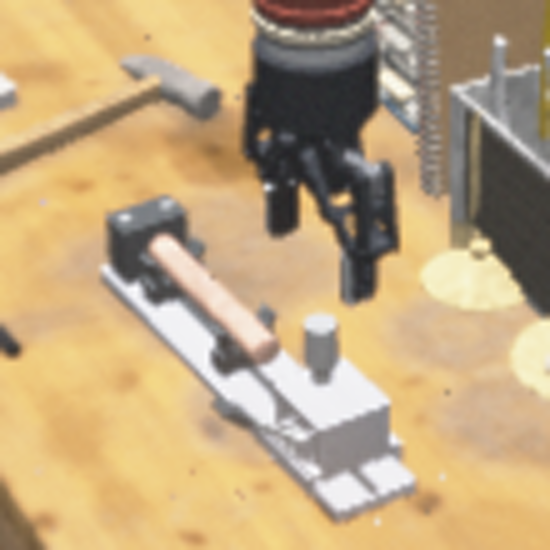

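The finger tips at (285,230) and (358,298) straddle the line above the knob (321,325), so it is aligned. Descend and close.

```bash
python3 -m pendant '{"linear":[[-0.1,0,1.5],[-0.1,0,3],[-0.1,0,4.5],[-0.1,0,5.4],[-0.1,0,5.9],[-0.1,0,5.9],[-0.1,0,5.9],[-0.1,0,5.9],[-0.1,0,5.9],[-0.1,0,5.9]],"rotation":[[0,0,0],[0,0,0],[0,0,0],[0,0,0],[0,0,0],[0,0,0],[0,0,0],[0,0,0],[0,0,0],[0,0,0]],"grip":[0,0,0,0,0,0,0,0.5,0.5,0.5]}'
python3 -m pendant '{"linear":[[0,0,0],[0,0,0],[0,0,0],[0,0,0],[0,0,0],[0,0,0],[0,0,0],[0,0,0],[0,0,0],[0,0,0]],"rotation":[[0,0,0],[0,0,0],[0,0,0],[0,0,0],[0,0,0],[0,0,0],[0,0,0],[0,0,0],[0,0,0],[0,0,0]],"grip":[0.6,0.7,1,1,1,1,1,1,1,1]}'; python3 -c "
from h import *
delta([.545,.0135,.102],[-.077,.997])"
```

```text
time: 11.28
tool_pos: [0.5453, 0.0126, 0.1024]
tool_rot: [0.001, 0.681, 0.732, 0.0]
contact_force: [-0.0, 0.3, 0.5]
gripper_width: 0.601
time: 12.12
tool_pos: [0.5449, 0.013, 0.102]
tool_rot: [-0.0, 0.681, 0.732, 0.0]
contact_force: [-2.2, 3.9, 5.4]
gripper_width: 0.238
lin [ 0.0536  0.0187 -0.0001]
rotz -0.286991947944216
axes [[-0.072   0.9974  0.0003]
 [ 0.9974  0.072   0.0006]
 [ 0.0006  0.0003 -1.    ]]
```

The knob is gripped. Slide about 42 mm first, then creep.

```bash
python3 -m pendant '{"linear":[[0.4,0,0],[1,0,0],[1.6,0,0],[2.2,0,0],[2.8,0,0],[3.3,0,0],[3.7,0,0],[4,0,0],[4.2,0,0],[4.2,0,0]],"rotation":[[0,0,0],[0,0,0],[0,0,0],[0,0,0],[0,0,0],[0,0,0],[0,0,0],[0,0,0],[0,0,0],[0,0,0]],"grip":[1,1,1,1,1,1,1,1,1,1]}'
python3 -m pendant '{"linear":[[0.1,0,0],[0.2,0,0],[0.3,0,0],[0.4,0,0],[0.5,0,0],[0.6,0,0],[0.6,0,0],[0.6,0,0],[0.6,0,0],[0.6,0,0]],"rotation":[[0,0,0],[0,0,0],[0,0,0],[0,0,0],[0,0,0],[0,0,0],[0,0,0],[0,0,0],[0,0,0],[0,0,0]],"grip":[1,1,1,1,1,1,1,1,1,1]}'
```

```text
time: 12.95
tool_pos: [0.5417, 0.0542, 0.102]
tool_rot: [0.001, 0.681, 0.732, -0.001]
contact_force: [-2.5, -1.1, 5.9]
gripper_width: 0.236
time: 13.78
tool_pos: [0.5413, 0.0596, 0.102]
tool_rot: [0.001, 0.681, 0.732, -0.001]
contact_force: [-3.5, -2.4, 6.9]
gripper_width: 0.232
```

```bash
python3 -m pendant '{"linear":[[0.05,0,0],[0.1,0,0],[0.15,0,0],[0.2,0,0],[0.25,0,0],[0.3,0,0],[0.3,0,0],[0.3,0,0],[0.3,0,0],[0.3,0,0]],"rotation":[[0,0,0],[0,0,0],[0,0,0],[0,0,0],[0,0,0],[0,0,0],[0,0,0],[0,0,0],[0,0,0],[0,0,0]],"grip":[1,1,1,1,1,1,1,1,1,1]}'
```

```text
time: 14.62
tool_pos: [0.5411, 0.0625, 0.102]
tool_rot: [0.001, 0.681, 0.732, -0.001]
contact_force: [-3.5, -3.6, 6.5]
gripper_width: 0.237
```

```bash
python3 -m pendant '{"linear":[[0.05,0,0],[0.1,0,0],[0.15,0,0],[0.2,0,0],[0.25,0,0],[0.3,0,0],[0.3,0,0],[0.3,0,0],[0.3,0,0],[0.3,0,0]],"rotation":[[0,0,0],[0,0,0],[0,0,0],[0,0,0],[0,0,0],[0,0,0],[0,0,0],[0,0,0],[0,0,0],[0,0,0]],"grip":[1,1,1,1,1,1,1,1,1,1]}'
python3 - <<'E'
from h import *
im=manip.grab_frame('side')[:,:,::-1];cv2.imwrite('pics/s6.png',im)
cv2.imwrite('pics/v6.png',cv2.resize(im[210:300,230:320],None,fx=6,fy=6,interpolation=2))
E
```

```text
time: 15.45
tool_pos: [0.541, 0.063, 0.102]
tool_rot: [0.003, 0.681, 0.732, -0.003]
contact_force: [-3.6, -13.1, 6.4]
gripper_width: 0.239
```

View pics/v6.png

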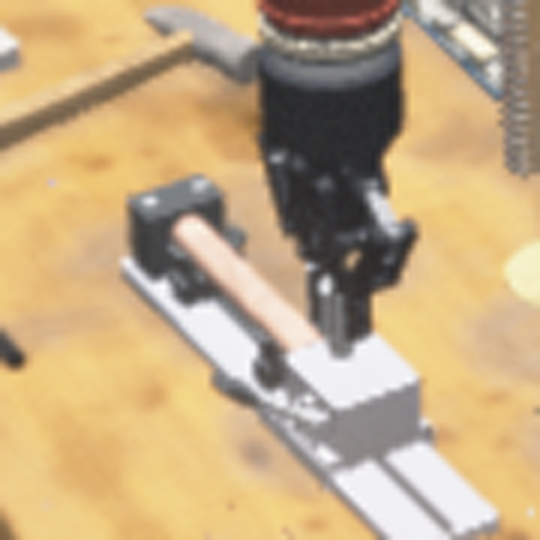

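The carriage nose meets the tube and the tube meets the block. The force jumped to 13 N with motion stalled at y=0.063. Give a slightly firmer push, then release and lift.

```bash
python3 -m pendant '{"linear":[[0.1,0,0],[0.2,0,0],[0.2,0,0],[0.2,0,0],[0.2,0,0],[0.2,0,0],[0.2,0,0],[0.2,0,0],[0.2,0,0],[0.2,0,0]],"rotation":[[0,0,0],[0,0,0],[0,0,0],[0,0,0],[0,0,0],[0,0,0],[0,0,0],[0,0,0],[0,0,0],[0,0,0]],"grip":[1,1,1,1,1,1,1,1,1,1]}'
python3 -m pendant '{"linear":[[0,0,0],[0,0,0],[0,0,0],[0,0,0],[0,0,0],[0,0,0],[0,0,0],[0,0,-2],[0,0,-4],[0,0,-6]],"rotation":[[0,0,0],[0,0,0],[0,0,0],[0,0,0],[0,0,0],[0,0,0],[0,0,0],[0,0,0],[0,0,0],[0,0,0]],"grip":[0.5,0.5,0.5,0.5,0.5,0.5,0.5,0.5,0.5,0.5]}'
python3 - <<'E'
from h import *
delta([.469,.0325,.16],[-.075,.997])
E
```

```text
time: 16.33
tool_pos: [0.541, 0.0631, 0.102]
tool_rot: [0.004, 0.681, 0.732, -0.004]
contact_force: [-2.9, -20.6, 6.1]
gripper_width: 0.237
time: 17.17
tool_pos: [0.5402, 0.0687, 0.1616]
tool_rot: [-0.0, 0.681, 0.732, -0.0]
contact_force: [0.4, -0.3, -0.4]
gripper_width: 0.498
lin [-3.096  -7.3594  0.1651]
rotz -0.15627376162657924
axes [[-0.0723  0.9974 -0.0013]
 [ 0.9974  0.0723  0.    ]
 [ 0.0001 -0.0013 -1.    ]]
```

Now go over the lever with the jaws shut.

```bash
python3 -m pendant '{"linear":[[-0.8,-2,0],[-1.6,-4,0],[-2.4,-6,0],[-3.1,-7.4,0],[-3.1,-7.4,0],[-3.1,-7.4,0],[-3.1,-7.4,0],[-3.1,-7.4,0],[-3.1,-7.4,0],[-3.1,-7.4,0]],"rotation":[[0,0,0],[0,0,0],[0,0,0],[0,0,0],[0,0,0],[0,0,0],[0,0,0],[0,0,0],[0,0,0],[0,0,0]],"grip":[1,1,1,1,1,1,1,1,1,1]}'
python3 - <<'E'
from h import *
delta([.469,.0325,.071])
im=manip.grab_frame('side')[:,:,::-1];cv2.imwrite('pics/s7.png',im)
cv2.imwrite('pics/v7.png',cv2.resize(im[210:310,220:320],None,fx=6,fy=6,interpolation=2))
E
```

```text
time: 18.0
tool_pos: [0.4695, 0.0326, 0.1614]
tool_rot: [-0.0, 0.681, 0.732, -0.0]
contact_force: [0.4, 0.3, -0.6]
gripper_width: 0.003
lin [-0.0032 -0.0488  9.0396]
axes [[-0.0725  0.9974 -0.0001]
 [ 0.9974  0.0725  0.0001]
 [ 0.0001 -0.0001 -1.    ]]
```

View pics/v7.png

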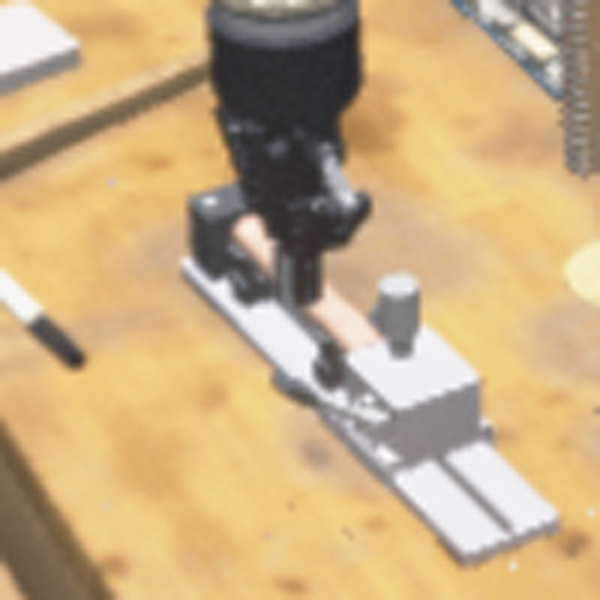

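The tube shows no gap at either end. The lever's dark paddle is at (295,388) and its pivot is near (385,415). Check that by projection.

```bash
python3 - <<'E'
from h import *
f=lambda p:(proj('side',p)-[220,210])*6
print('pivot',f([.509,.0355,.046]),'end raised',f([.459,.032,.098]),'mid paddle',f([.467,.0325,.088]),'knob',f([.541,.063,.11]),'tips',f([.4695,.0326,.1394]))
E
```

```text
pivot [367.1166 417.4482] end raised [280.8431 368.2973] mid paddle [295.2015 379.0172] knob [394.8432 278.7468] tips [295.084  297.2253]
```

It matches. Press down.

```bash
python3 -m pendant '{"linear":[[0,0,1.5],[0,0,3],[0,0,3.8],[0,0,4.6],[0,0,5.3],[0,0,6],[0,0,6.7],[0,0,7.3],[0,0,7.9],[0,0,8.4]],"rotation":[[0,0,0],[0,0,0],[0,0,0],[0,0,0],[0,0,0],[0,0,0],[0,0,0],[0,0,0],[0,0,0],[0,0,0]],"grip":[1,1,1,1,1,1,1,1,1,1]}'
python3 -m pendant '{"linear":[[0,0,0.1],[0,0,0.2],[0,0,0.3],[0,0,0.4],[0,0,0.5],[0,0,0.6],[0,0,0.7],[0,0,0.8],[0,0,0.8],[0,0,0.8]],"rotation":[[0,0,0],[0,0,0],[0,0,0],[0,0,0],[0,0,0],[0,0,0],[0,0,0],[0,0,0],[0,0,0],[0,0,0]],"grip":[1,1,1,1,1,1,1,1,1,1]}'
```

```text
time: 18.88
tool_pos: [0.4687, 0.0323, 0.0768]
tool_rot: [-0.0, 0.681, 0.732, -0.0]
contact_force: [-1.2, -0.5, 3.6]
gripper_width: -0.003
time: 19.72
tool_pos: [0.4694, 0.0323, 0.0715]
tool_rot: [-0.0, 0.681, 0.732, -0.0]
contact_force: [-7.7, 0.8, 15.4]
gripper_width: 0.001
```

It stalled at tip height 49.5 mm with 15 N, so the lever is at its stop. Lift straight up and back off.

```bash
python3 -m pendant '{"linear":[[0,0,-2],[0,0,-5],[0,0,-8],[0,0,-10],[0,-3,-11],[0,-6,-11],[0,-6,-11],[0,-6,-11],[0,-6,-11],[0,-6,-11]],"rotation":[[0,0,0],[0,0,0],[0,0,0],[0,0,0],[0,0,0],[0,0,0],[0,0,0],[0,0,0],[0,0,0],[0,0,0]],"grip":[1,1,1,1,1,1,1,1,1,1]}'
python3 - <<'E'
from h import *
im=manip.grab_frame('side')[:,:,::-1];cv2.imwrite('pics/s8.png',im)
cv2.imwrite('pics/v8.png',cv2.resize(im[210:310,220:320],None,fx=6,fy=6,interpolation=2))
f=lambda p:(proj('side',p)-[220,210])*6
print('paddle down',f([.446,.031,.05]),'knob',f([.541,.063,.11]))
E
```

```text
time: 20.55
tool_pos: [0.4099, 0.028, 0.1793]
tool_rot: [0.0, 0.681, 0.732, 0.0]
contact_force: [0.7, 0.8, -0.2]
gripper_width: 0.0
paddle down [263.6028 449.368 ] knob [394.8432 278.7468]
```

View pics/v8.png

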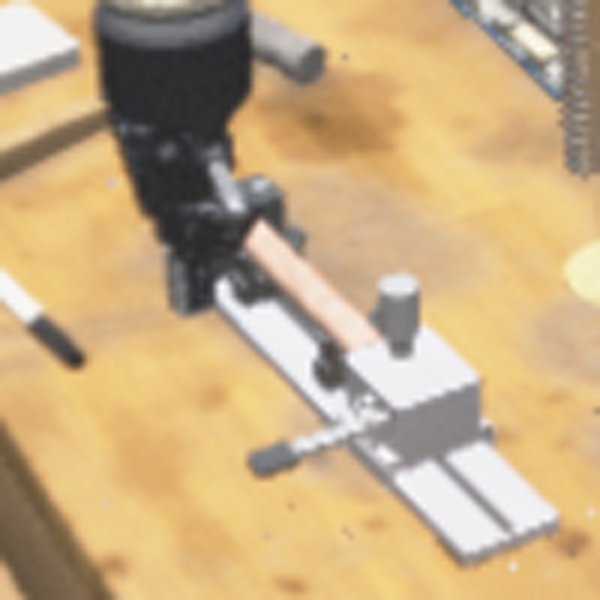

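The lever lies flat, with its paddle at (270,458) against about (264,449) predicted for level. The knob has not moved (398,283), and the tube is seated between nose and block. Hand in.

```bash
python3 -c "
from plant import manip
print(manip.job_done())"
```

```text
the job is handed in; nothing more can be done
None
```

The job is handed in: the tube lies in both rests, the carriage is slid up against it, and the lever is pressed down flat. It took about 20.6 s of the 56 s allowed. The hand-in gives no verdict, so this rests on my own checks.

- **Tube:** I placed it just short of the end block and let go. The picture afterwards showed it in both rests.
- **Carriage:** I slid it by the knob until it stalled, with the force rising from 3.6 to 20.6 N over about half a millimetre. No gap showed at the nose. I had expected the stall at about y = 0.060 m and it came at 0.063 m. That 3 mm is about the error of my picture measurements, and the carriage travel itself was not measured.
- **Lever:** It stopped with the fingertips at 49.5 mm and 15 N, which is the height for level. The last picture shows its paddle about 11 px (in the 6x crop) from the spot I predicted for level.
- **At the end:** The knob had not moved after the lever press, and the robot was clear of everything.
- **Bystanders:** I kept clear of the tape roll, pen and scissors throughout, but did not re-measure them at the end.

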